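# Washed parts baskets to the drying station

### The arm

A 6-joint arm with a two-finger parallel gripper is mounted at the origin on the work surface. World frame = base frame: x ahead of the robot, y to its left, z up, the work surface at z = 0. Lengths are in m, angles in degrees, forces in N, time in s.
With the tool pointing down it reaches from about 0.3 to 0.825 m from the base axis. Payload 5.4 kg.
Tool frame: the origin (TCP) lies midway between the tips of the shut fingers; the grasp point (between the pads) lies 19 mm behind it; z points along the fingers, y is the line along which they close (so a half turn about z gives the same grasp; the last joint's range is limited). The gripper opens to 92 mm and grips with 3 to 60 N. Pads are 20 mm wide; open, the fingers measure 128 mm over their backs; the gripper's body (75 mm by 189 mm) begins 69 mm behind the grasp point.
Start: joints at [-80.506, 9.076, 91.501, -0, 79.423, -12.038], TCP at [0.211, -0.535, 0.215] pointing down, gripper open.
Joint ranges: [-166.64, 166.64], [-54.1, 131.32], [10.49, 154.53], [-73.88, 253.88], [9.74, 151.15], [-171.62, 171.62]. Speed limits (degrees/s): [147.25, 147.25, 180, 180, 180, 180].

### API

Orientations are given as [roll, pitch, yaw] about the fixed x, y, z axes, in that order (R = Rz(yaw) Ry(pitch) Rx(roll)).
In Python, from cell import ctrl gives the robot as it stands.
- The arm moves only by the shell command python3 -m jog 'ROWS' [FORCE]. ROWS is JSON, a list of rows, each an object of numbers: "tx", "ty", "tz": the shift along the tool's x, y, z in m; "turn": the turn about the tool's z in rad; "fingers": the opening, from 0 (shut) to 1 (fully open). In form: [{"tx": .., "ty": .., "tz": .., "turn": .., "fingers": ..}, ...]. A call has 1 to 10 rows; each row shifts and turns the commanded pose from where the row before left it, along the tool's axes as they then stand; what a row does not reach is not made up. A row lasts 1/12 s, in which the tool goes at most 41.7 mm and 7.16 degrees, less where a joint would pass 70% of its speed; a pose out of reach is approached as far as the arm can. A call with a gripper value outside its range is refused whole. The fingers move at their own pace and stop on an object; FORCE is the grip in N (left out, the last holds). Time passes only in rows, so rows that do not move let the fingers close. It gives the time, the measured TCP pose, the force, the opening and the grip force at its end, in the units of the state.
- ctrl.state(): the state, without advancing time (a new reading comes with each control period).
- ctrl.snapshot(name): name is "scene" or "top"; returns a dict with "color" (480x640x3 uint8, red, green, blue), "depth" (480x640 float32, m along the optical axis (not along the pixel's ray), 0 where there is no reading), "fx", "fy", "cx", "cy" (pixels), "R" (3x3) and "t" (3): a world point X has camera coordinates R X + t. Camera axes: x right, y down, z forward; pixel columns grow to the right and rows downward; lengths in m; the calibration is good to about 2 mm. A picture is of the moment at which its call begins.
- ctrl.finish_job(): hands the job in; it is judged then, once.
The state is a dict: "time": time; "joints": joint angles; "joint_velocities": joint speeds; "joint_torque": joint torques, N m; "ee_pos": TCP position; "tcp_rot": TCP orientation; "force": force on the tool from outside, world axes, zero at the start; "ft_torque": the same for the moment, N m; "gripper_width": opening from 0.0 (shut) to 1.0 (fully open); "grasp_force": force on a finger pad.
Only numpy, scipy, OpenCV 4.12 (cv2) and the standard library are available. Lean on these libraries where they do the work, as an engineer would, in place of code of your own. Each camera call takes 0.05 s, during which the arm holds its last target. There are 200 camera calls.

### The job

The ground parts have been washed. Hang every parts basket standing on the bench by its red handle on the yellow carrier, each across the two prongs of a hook of its own and let go; only when all of them hang, push the carrier along its rail to the drying station over the blower, past the click and fully home. The cleaner tank's lid must also be pressed shut until it latches, at any time; leave the other things on the bench where they are.

Things in the scene. Friction and masses are not known exactly. Their poses are not given: they have to be found in the camera images.
- basket_a: loose steel parts basket (may be absent), open box 70 x 90 x 50 mm (x, y, z), 0.25-0.5 kg, parts inside fixed. Rigid arch handle: uprights at y = +-45 mm, red level grip bar along y, 14 mm wide (x), 96 mm long, 10 mm high, its middle 120 mm above the underside; open below the bar (81 mm between uprights, 65 mm rim to bar). Origin: centre of underside, z up. Starts standing on the bench
- basket_b: loose steel parts basket (may be absent), open box 70 x 90 x 50 mm (x, y, z), 0.25-0.5 kg, parts inside fixed. Rigid arch handle: uprights at y = +-45 mm, red level grip bar along y, 14 mm wide (x), 96 mm long, 10 mm high, its middle 120 mm above the underside; open below the bar (81 mm between uprights, 65 mm rim to bar). Origin: centre of underside, z up. Starts standing on the bench
- basket_c: loose steel parts basket (may be absent), open box 70 x 90 x 50 mm (x, y, z), 0.25-0.5 kg, parts inside fixed. Rigid arch handle: uprights at y = +-45 mm, red level grip bar along y, 14 mm wide (x), 96 mm long, 10 mm high, its middle 120 mm above the underside; open below the bar (81 mm between uprights, 65 mm rim to bar). Origin: centre of underside, z up. Starts standing on the bench
- hook0 (a point): two level 8 mm steel prongs 48 mm apart (40 mm clear gap for fingers), pointing to the robot (point -x) from the yellow beam, ends bent up 18 mm. Site: midway between the prongs at their top surface, 54 mm from the beam, 48 mm before the bend; x to the beam, y in push direction, z up. When a basket hangs (bar across both), its origin is 115 mm below. Moves with carrier
- hook1 (a point): middle hook of the carrier, just like hook0, 120 mm from it in +y
- hook2 (a point): last hook (+y end), just like hook0, 240 mm from it in +y
- carrier (a joint): place of the yellow hook carrier on its rail, m: 0 to 0.03 at the start (loading end), growing towards the rail's +y (robot's left) end; 0.16 is the end stop = drying station. A spring detent resists (5 to 8 N in all) from 0.142 to 0.151, past it the carrier stays home at 0.158 to 0.16. Rail friction 2.5 N; it stays where it is left
- push_plate (a point): middle of the -y face of the orange upright plate at the carrier's -y end (hook0 end), pushed in the carrier's +y. Plate 60 mm wide (x), 6 mm thick (y), from 50 mm below to 35 mm above the point; axes as hook0. Its top stands about 40 mm above beam and rail, which run 40 to 90 mm behind it (+x), on 290 mm high blue posts. Hook0's middle is 73 mm further in +y
- tank: fixed grey bench-top cleaner tank, 150 (x) x 200 (y) x 130 mm high, z up; origin: centre of the underside. Its lid hinges along y on the far (+x) top edge, 75 mm from the origin and 131 mm up; a sprung brass catch sits on the middle of its front (-x) face
- lid (a joint): lid angle, rad: 0 shut and latched; 0.5 to 0.95 at the start. Stiff hinge: it stays where left. Pressing the edge down takes 1 to 4 N until the sprung catch resists from about 0.09 to 0.05 rad (roughly 5 to 12 N), then it goes to 0 and stays latched
- lid_edge (a point): point on the lid's outer (upper) face at its middle in y, 145 mm from the hinge, on the red stripe near the free edge (the lid reaches 23 mm further): press here; when shut, 139 mm above the bench. The lid is white, 170 x 206 x 8 mm
- earmuffs: bystander: red ear defenders standing on their cups, 150 mm tall
- spray_can: bystander: blue can, 66 mm diameter, 180 mm tall
- flap_disc: bystander: orange grinding disc lying flat, 100 mm diameter, 16 mm high
- wire_brush: bystander: brush lying flat
- spanner: bystander: steel spanner lying flat
- bracket: bystander: ground steel bracket with an eye, 160 mm long, 56 mm high at one end
- bolt_jar: bystander: amber jar, 70 mm diameter, 85 mm tall

How it is judged:
By the outcome, as a careful person would: the job done as asked, in the order asked, and still so for the second after the job is handed in, with the robot touching nothing.
Of basket_a, basket_b, basket_c only 2 to 3 are there at a start; the rules pass over those that are not, and their reading is None.
At some moment in a run one of basket_a, basket_b, basket_c may be knocked a few centimetres aside while the robot is not near it.
It also fails if it takes over 210 s, if anything falls off the work surface, if the arm or the gripper's body presses on something with over 40 N, if the wrist force passes 120 N, or if a joint passes its speed limit or range.

## Working session

There is one attempt and no reset: what is moved stays moved. The work goes in short steps, Python scripts to look and compute and a shell command to move; the robot and the scene stay as the last step left them, time stands still between calls to the robot, and variables do not carry over. Pictures are saved under pics/ and viewed, at most 14 in all, crops included, and the job is handed in when it is done.

```bash
ls; mkdir -p pics; cat > h.py <<'E'
import numpy as np, cv2
from cell import ctrl
def snap(n):
    s=ctrl.snapshot(n); s['R']=np.array(s['R']);s['t']=np.array(s['t']);return s
def cloud(s):
    v,u=np.mgrid[0:480,0:640]; d=s['depth']
    P=np.stack([(u-s['cx'])/s['fx']*d,(v-s['cy'])/s['fy']*d,d],-1)
    W=(P-s['t'])@s['R']; W[d==0]=np.nan; return W
def save(s,f): cv2.imwrite('pics/'+f,s['color'][...,::-1])
E
python3 - <<'E'
from h import *
print(ctrl.state())
for n in('scene','top'):
    s=snap(n);save(s,n+'0.png');np.savez(n+'0.npz',**s);print(n,s['fx'],s['cx'],s['cy'],-s['R'].T@s['t'],s['R'])
E
```

```text
pics
{'time': 0.0, 'joints': array([-8.05055189e+01,  9.11280238e+00,  9.15721464e+01, -7.04338699e-04,
        7.94251789e+01, -1.20359581e+01]), 'joint_velocities': array([ 0.01794103,  0.03372391,  0.03891506, -0.07794873,  0.02544517,
        0.00317457]), 'joint_torque': array([-8.74692523e-04, -3.85584426e+01, -3.22100687e+01,  6.99633197e-02,
        3.77721002e-02, -1.42753865e-04]), 'ee_pos': array([ 0.21090835, -0.53423295,  0.2136177 ]), 'tcp_rot': array([-1.79892149e+02, -2.22875118e-02,  2.15305482e+01]), 'force': array([0.15582655, 0.68168574, 0.41489729]), 'ft_torque': array([ 0.00433193,  0.01004522, -0.07240126]), 'grasp_force': 0.0, 'gripper_width': 0.9987896186692115}
scene 568.3003607270009 320.070138859822 240.91437580859505 [ 0.07762188 -1.35437923  1.61733082] [[ 0.94601807 -0.32407802 -0.00482097]
 [-0.23372363 -0.67180794 -0.70288503]
 [ 0.22455082  0.66606871 -0.71128714]]
top 568.4397167870274 320.13672942090756 234.62680666814921 [ 0.36712359 -0.05198086  1.9693607 ] [[-0.01565634 -0.99985851 -0.00615062]
 [-0.99683745  0.01608776 -0.07782209]
 [ 0.07791003  0.00491276 -0.99694829]]
```

View pics/scene0.png

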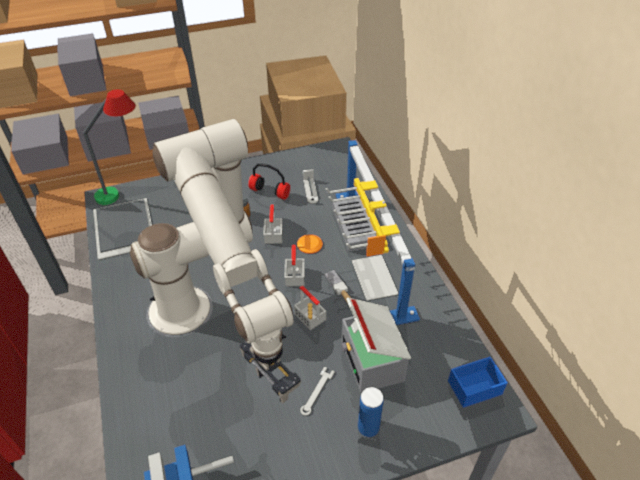

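View pics/top0.png

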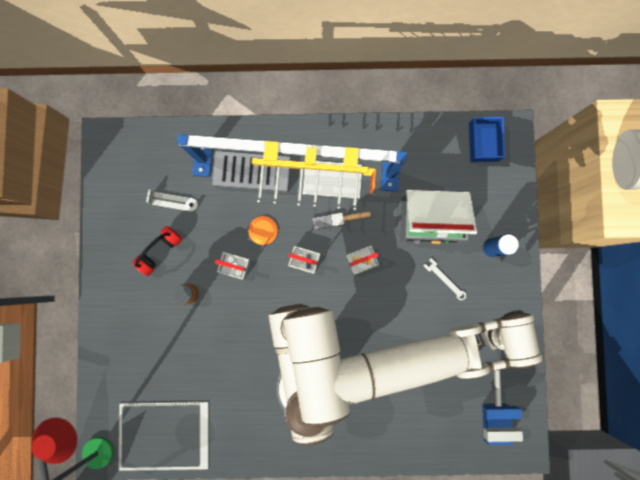

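The top view shows three baskets, with bars near (232,264), (304,259) and (364,260). The tank lid stripe is at (444,226), the orange plate at (374,180), and the hooks lie between x=260 and 345 at about y=195. Next I'll measure these.

```bash
cat >> h.py <<'E'
def ray(s,uv,z):
    uv=np.atleast_2d(uv).astype(float)
    d=np.c_[(uv[:,0]-s['cx'])/s['fx'],(uv[:,1]-s['cy'])/s['fy'],np.ones(len(uv))]@s['R']
    c=-s['R'].T@s['t']; return c+d*((z-c[2])/d[:,2])[:,None]
def blobs(s,h0,h1,smin=120,vmin=70,amin=25):
    h=cv2.cvtColor(s['color'],cv2.COLOR_RGB2HSV); H=h[...,0]
    m=((H>=h0)&(H<=h1) if h0<=h1 else (H>=h0)|(H<=h1))&(h[...,1]>smin)&(h[...,2]>vmin)
    n,L,st,c=cv2.connectedComponentsWithStats(m.astype(np.uint8))
    return [(c[i],L==i) for i in range(1,n) if st[i,4]>=amin]
def bars(s,zmax=.6):
    W=cloud(s);o=[]
    for c,m in blobs(s,172,6):
        v,u=np.nonzero(m);z=np.nanmedian(W[m][:,2])
        P=ray(s,np.c_[u,v],z); 
        (cx,cy),(w,h),a=cv2.minAreaRect((P[:,:2]*1000).astype(np.float32))
        e=np.linalg.eigh(np.cov(P[:,:2].T))[1][:,1]
        yaw=np.degrees(np.arctan2(e[1],e[0]))%180
        o.append((c.round(1),np.round([cx,cy,w,h],0),round(float(z),3),round(float(yaw),1)))
    return o
E
python3 - <<'E'
from h import *
for n in('top','scene'):
    s=dict(np.load(n+'0.npz'));print(n)
    for b in bars(s):
        if -700<b[1][1]<700 and 100<b[1][0]<900: print(b)
    W=cloud(s)
    for nm,a,b in(('orange',7,17),('yellow',20,32)):
        for c,m in blobs(s,a,b,150,100):
            Q=W[m];Q=Q[~np.isnan(Q[:,0])]
            if len(Q): print(nm,c.round(1),m.sum(),np.median(Q,0).round(3),np.percentile(Q,2,0).round(3),np.percentile(Q,98,0).round(3))
    if n=='top':
        # prongs
        np.set_printoptions(linewidth=250)
        for v in (186,194,200,206): print(v,[(u,tuple(W[v,u].round(3))) for u in range(240,370) if W[v,u,2]>.12])
    c=s['color'][(140 if n=='top' else 170):(300 if n=='top' else 330),200:500] if n=='top' else s['color'][170:400,240:440]
    cv2.imwrite(f'pics/c_{n}.png',cv2.resize(c[...,::-1],None,fx=2.6,fy=2.6,interpolation=cv2.INTER_CUBIC))
E
```

```text
top
(array([442.5, 226. ]), array([ 524., -422.,  185.,   13.]), 0.225, 87.1)
(array([171.1, 235.8]), array([521., 461.,  72.,  43.]), 0.064, 46.9)
(array([302.7, 258.7]), array([434.,  14.,  96.,  16.]), 0.123, 72.4)
(array([364.7, 258.5]), array([ 430., -184.,   15.,   97.]), 0.124, 109.9)
(array([142.6, 266.9]), array([418., 557.,  74.,  36.]), 0.065, 54.0)
(array([227.6, 264.5]), array([417., 256.,  98.,  16.]), 0.124, 73.2)
orange [372.6 181.5] 75 [ 0.649 -0.2    0.334] [ 0.625 -0.213  0.118] [ 0.678 -0.196  0.35 ]
orange [263.4 228.8] 568 [0.543 0.152 0.013] [ 0.495  0.11  -0.003] [0.585 0.201 0.026]
orange [ 16.3 403.6] 4418 [-0.183  1.315 -0.588] [-0.475  1.249 -0.606] [ 0.254  1.391 -0.571]
yellow [311.  160.6] 1258 [ 0.718 -0.017  0.289] [ 0.686 -0.194  0.267] [0.775 0.146 0.309]
yellow [257.3 240.2] 30 [0.504 0.176 0.011] [ 0.497  0.162 -0.   ] [0.512 0.188 0.024]
186 [(260, (np.float64(0.649), np.float64(0.135), np.float64(0.275))), (261, (np.float64(0.651), np.float64(0.133), np.float64(0.263))), (262, (np.float64(0.65), np.float64(0.13), np.float64(0.268))), (276, (np.f
[... 5859 characters left out ...]
 -0.591] [-0.266  1.579 -0.725] [-0.082  1.86  -0.57 ]
orange [ 46.4 185.9] 27 [-0.67   1.839 -0.677] [-0.701  1.645 -0.725] [-0.619  1.86  -0.587]
orange [ 57.2 197.8] 155 [-0.583  1.561 -0.587] [-0.696  1.453 -0.721] [-0.47   1.845 -0.57 ]
orange [ 59.9 233.2] 34 [-0.568  1.251 -0.594] [-0.621  1.232 -0.612] [-0.522  1.266 -0.575]
orange [310.1 243.7] 347 [0.541 0.143 0.015] [ 0.498  0.106 -0.002] [0.585 0.193 0.026]
orange [375.5 245.2] 308 [ 0.654 -0.203  0.306] [ 0.627 -0.211  0.263] [ 0.683 -0.196  0.347]
yellow [373.4 208. ] 739 [ 0.72  -0.024  0.291] [ 0.695 -0.158  0.262] [0.778 0.148 0.31 ]
yellow [385.7 246.9] 41 [ 0.693 -0.203  0.278] [ 0.683 -0.211  0.211] [ 0.727 -0.14   0.321]
```

View pics/c_top.png

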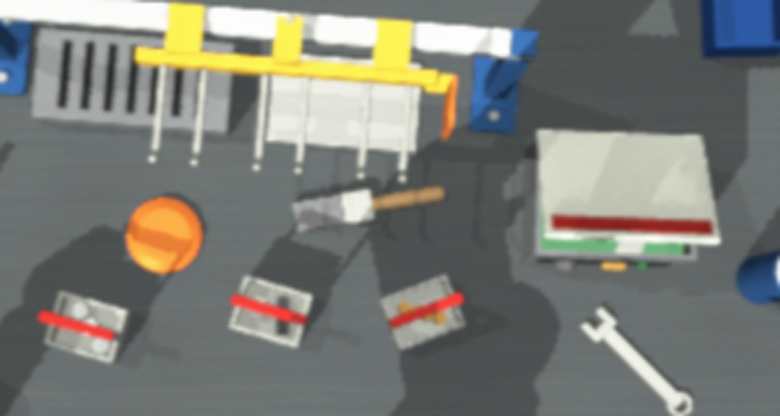

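View pics/c_scene.png

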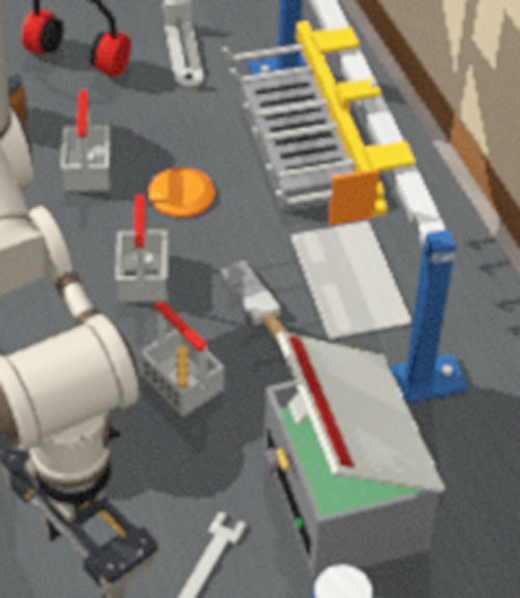

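All three bars sit at z≈0.124 m and 96–98 mm long, which matches the given sizes. The prongs top out near z≈0.268 with carrier yaw about -5°, and hook0's middle is 73 mm from the plate as specified. The crops confirm clear prongs and an open lid whose red stripe is at about (0.524, -0.423, 0.226). I'll do the lid first.

```bash
cat >> h.py <<'E'
def plan(*wps):
    """each wp: x,y,z,yaw ; prints turn (done first) then tool shifts"""
    st=ctrl.state(); p=np.array(st['ee_pos']); yaw=st['tcp_rot'][2]
    for x,y,z,w in wps:
        dt=-np.radians((w-yaw+180)%360-180); c,s=np.cos(np.radians(w)),np.sin(np.radians(w)); d=np.array([x,y,z])-p
        print('turn %.3f rad; tx %.4f ty %.4f tz %.4f'%(dt,c*d[0]+s*d[1],s*d[0]-c*d[1],-d[2])); p=np.array([x,y,z]);yaw=w
E
python3 - <<'E'
from h import *
s=dict(np.load('top0.npz'));W=cloud(s)
# prong lines & tips (z .25-.30), beam yaw
Z=W[...,2];m=(Z>.245)&(Z<.30)&(W[...,0]<.66)&(W[...,0]>.56)&(abs(W[...,1])<.2)
n,L,st,c=cv2.connectedComponentsWithStats(m.astype(np.uint8))
for i in range(1,n):
    if st[i,4]<15: continue
    v,u=np.nonzero(L==i);z=np.median(Z[L==i]);P=ray(s,np.c_[u,v],.266)
    k=np.polyfit(P[:,0],P[:,1],1); print('prong n',len(u),'z',z.round(4),'slopedeg',np.degrees(np.arctan(k[0])).round(1),'y@.63',np.polyval(k,.63).round(4),'xmin',P[:,0].min().round(3))
m=(Z>.29)&(Z<.33)&(W[...,0]>.66)&(W[...,0]<.9)
m=[m_ for c,m_ in blobs(s,20,32,150,100) if m_.sum()>500][0]
v,u=np.nonzero(m);q=[(u0,v[u==u0].max()) for u0 in range(258,365)];P=ray(s,q,.27);k=np.polyfit(P[:,1],P[:,0],1);print('beam front edge x@y0',k[1].round(4),'yaw',-np.degrees(np.arctan(k[0])).round(2))
# lid geometry
m=(W[...,0]>.5)&(W[...,0]<.72)&(W[...,1]<-.33)&(W[...,1]>-.51)&(Z>.145)
Q=W[m];k=np.polyfit(Q[:,0],Q[:,2],1);print('lid slope',np.arctan(-k[0]),'z fit',k,Q.min(0),Q.max(0))
plan((.20,-.45,.30,21.5),(.524,-.423,.30,21.5),(.524,-.423,.235,21.5),(.495,-.423,.136,21.5))
E
```

```text
prong n 15 z 0.282 slopedeg -1.5 y@.63 -0.1993 xmin 0.624
prong n 52 z 0.2698 slopedeg -7.0 y@.63 0.136 xmin 0.605
prong n 54 z 0.2696 slopedeg -6.7 y@.63 0.0875 xmin 0.598
prong n 58 z 0.2694 slopedeg -5.9 y@.63 0.0152 xmin 0.594
prong n 63 z 0.2686 slopedeg -5.2 y@.63 -0.0329 xmin 0.587
prong n 70 z 0.269 slopedeg -4.9 y@.63 -0.1052 xmin 0.58
prong n 75 z 0.2683 slopedeg -4.8 y@.63 -0.1534 xmin 0.576
beam front edge x@y0 0.7048 yaw -5.29
lid slope 0.5965468828586669 z fit [-0.67907941  0.57739494] [ 0.50012943 -0.50997278  0.14516216] [ 0.64627585 -0.33008863  0.24060397]
turn 0.001 rad; tx 0.0208 ty -0.0825 tz -0.0863
turn -0.000 rad; tx 0.3114 ty 0.0936 tz -0.0000
turn -0.000 rad; tx 0.0000 ty 0.0000 tz 0.0650
turn -0.000 rad; tx -0.0270 ty -0.0106 tz 0.0990
```

```bash
python3 -m jog '[{"tx":0.005,"ty":-0.02,"tz":-0.0215,"fingers":0},{"tx":0.005,"ty":-0.02,"tz":-0.0215,"fingers":0},{"tx":0.005,"ty":-0.02,"tz":-0.0215,"fingers":0},{"tx":0.005,"ty":-0.02,"tz":-0.0215,"fingers":0}]' 
python3 -m jog '[{"tx":0.031,"ty":0.0094},{"tx":0.031,"ty":0.0094},{"tx":0.031,"ty":0.0094},{"tx":0.031,"ty":0.0094},{"tx":0.031,"ty":0.0094},{"tx":0.031,"ty":0.0094},{"tx":0.031,"ty":0.0094},{"tx":0.031,"ty":0.0094},{"tx":0.031,"ty":0.0094},{"tx":0.031,"ty":0.0094}]'
python3 -m jog '[{"tz":0.02},{"tz":0.02},{"tz":0.02},{},{}]'
```

```text
schema error: expected keys tx, ty, tz, turn, fingers
schema error: expected keys tx, ty, tz, turn, fingers
schema error: expected keys tx, ty, tz, turn, fingers
```

```bash
python3 -m jog '[{"tx":0.005,"ty":-0.02,"tz":-0.0215,"turn":0,"fingers":0},{"tx":0.005,"ty":-0.02,"tz":-0.0215,"turn":0,"fingers":0},{"tx":0.005,"ty":-0.02,"tz":-0.0215,"turn":0,"fingers":0},{"tx":0.005,"ty":-0.02,"tz":-0.0215,"turn":0,"fingers":0}]' 10
python3 -m jog '[{"tx":0.031,"ty":0.0094,"tz":0,"turn":0,"fingers":0},{"tx":0.031,"ty":0.0094,"tz":0,"turn":0,"fingers":0},{"tx":0.031,"ty":0.0094,"tz":0,"turn":0,"fingers":0},{"tx":0.031,"ty":0.0094,"tz":0,"turn":0,"fingers":0},{"tx":0.031,"ty":0.0094,"tz":0,"turn":0,"fingers":0},{"tx":0.031,"ty":0.0094,"tz":0,"turn":0,"fingers":0},{"tx":0.031,"ty":0.0094,"tz":0,"turn":0,"fingers":0},{"tx":0.031,"ty":0.0094,"tz":0,"turn":0,"fingers":0},{"tx":0.031,"ty":0.0094,"tz":0,"turn":0,"fingers":0},{"tx":0.031,"ty":0.0094,"tz":0,"turn":0,"fingers":0}]'
python3 -m jog '[{"tx":0,"ty":0,"tz":0.02,"turn":0,"fingers":0},{"tx":0,"ty":0,"tz":0.02,"turn":0,"fingers":0},{"tx":0,"ty":0,"tz":0.02,"turn":0,"fingers":0},{"tx":0,"ty":0,"tz":0,"turn":0,"fingers":0},{"tx":0,"ty":0,"tz":0,"turn":0,"fingers":0}]'
python3 -c "
from h import *
plan((.511,-.423,.185,21.5),(.499,-.423,.139,21.5))"
```

```text
time: 0.43
ee_pos: [0.2001, -0.4518, 0.3008]
tcp_rot: [-179.9, -0.0, 21.5]
force: [-0.1, -0.2, 0.1]
gripper_width: 0.733
grasp_force: 0.0
time: 1.27
ee_pos: [0.5246, -0.4261, 0.2999]
tcp_rot: [-179.9, 0.0, 21.5]
force: [-0.5, 0.2, -0.1]
gripper_width: 0.015
grasp_force: 0.0
time: 1.68
ee_pos: [0.5225, -0.426, 0.2389]
tcp_rot: [-179.8, 0.1, 21.5]
force: [-1.1, 0.3, 0.9]
gripper_width: 0.009
grasp_force: 0.0
turn 0.001 rad; tx -0.0096 ty -0.0070 tz 0.0539
turn -0.000 rad; tx -0.0112 ty -0.0044 tz 0.0460
```

Accurate tracking. Press down along the arc.

```bash
python3 -m jog '[{"tx":-0.002,"ty":-0.001,"tz":0.011,"turn":0,"fingers":0},{"tx":-0.002,"ty":-0.001,"tz":0.011,"turn":0,"fingers":0},{"tx":-0.002,"ty":-0.001,"tz":0.011,"turn":0,"fingers":0},{"tx":-0.002,"ty":-0.001,"tz":0.011,"turn":0,"fingers":0},{"tx":-0.002,"ty":-0.001,"tz":0.011,"turn":0,"fingers":0}]'
python3 -m jog '[{"tx":-0.002,"ty":-0.001,"tz":0.009,"turn":0,"fingers":0},{"tx":-0.002,"ty":-0.001,"tz":0.009,"turn":0,"fingers":0},{"tx":-0.002,"ty":-0.001,"tz":0.009,"turn":0,"fingers":0},{"tx":-0.002,"ty":-0.001,"tz":0.009,"turn":0,"fingers":0},{"tx":0,"ty":0,"tz":0,"turn":0,"fingers":0}]'
python3 -m jog '[{"tx":-0.001,"ty":0,"tz":0.006,"turn":0,"fingers":0},{"tx":0,"ty":0,"tz":0.004,"turn":0,"fingers":0},{"tx":0,"ty":0,"tz":0,"turn":0,"fingers":0}]'
```

```text
time: 2.1
ee_pos: [0.5115, -0.4258, 0.1846]
tcp_rot: [-180.0, 0.0, 21.5]
force: [0.1, 0.1, 1.2]
gripper_width: 0.001
grasp_force: 0.5
time: 2.52
ee_pos: [0.5025, -0.4245, 0.1477]
tcp_rot: [-179.9, 0.0, 21.5]
force: [-0.1, -0.4, -0.6]
gripper_width: 0.005
grasp_force: 0.0
time: 2.77
ee_pos: [0.5022, -0.4255, 0.1396]
tcp_rot: [180.0, 0.0, 21.5]
force: [0.4, 0.6, -0.2]
gripper_width: 0.009
grasp_force: 0.0
```

```bash
python3 -m jog '[{"tx":0,"ty":0,"tz":0.003,"turn":0,"fingers":0},{"tx":0,"ty":0,"tz":0.002,"turn":0,"fingers":0},{"tx":0,"ty":0,"tz":0,"turn":0,"fingers":0},{"tx":0,"ty":0,"tz":0,"turn":0,"fingers":0}]'
python3 - <<'E'
from h import *
s=snap('top');save(s,'lid1.png');W=cloud(s)
m=(W[...,0]>.48)&(W[...,0]<.65)&(W[...,1]<-.33)&(W[...,1]>-.52)&(W[...,2]>.10)
c=s['color'][170:290,380:540];cv2.imwrite('pics/lid1.png',cv2.resize(c[...,::-1],None,fx=3,fy=3))
for b in bars(s): print(b)
for v in range(200,235,5): print(v,[tuple(W[v,u].round(3)) for u in (412,470)])
E
```

```text
time: 3.1
ee_pos: [0.5024, -0.4258, 0.1391]
tcp_rot: [179.9, 0.0, 21.6]
force: [-7.9, 6.9, 19.8]
gripper_width: 0.006
grasp_force: 10.2
(array([171.1, 235.8]), array([521., 461.,  72.,  42.]), 0.065, 46.8)
(array([412. , 237.2]), array([ 496., -339.,   19.,   16.]), 0.141, 75.1)
(array([302.9, 258.7]), array([434.,  14.,  96.,  15.]), 0.124, 72.5)
(array([364.1, 258.8]), array([ 430., -183.,   14.,   98.]), 0.124, 110.3)
(array([134.7, 261. ]), array([439., 581.,  12.,  30.]), 0.063, 152.7)
(array([227.6, 264.5]), array([417., 256.,  98.,  16.]), 0.122, 73.2)
(array([144. , 267.9]), array([413., 550.,  58.,  36.]), 0.066, 52.8)
(array([ 53.7, 440.8]), array([-33., 642., 113., 113.]), 0.487, 116.5)
200 [(np.float64(0.617), np.float64(-0.341), np.float64(0.146)), (np.float64(0.633), np.float64(-0.566), np.float64(0.004))]
205 [(np.float64(0.6), np.float64(-0.341), np.float64(0.148)), (np.float64(0.616), np.float64(-0.565), np.float64(0.002))]
210 [(np.float64(0.585), np.float64(-0.341), np.float64(0.145)), (np.float64(0.542), np.float64(-0.441), np.float64(0.478))]
215 [(np.float64(0.569), np.float64(-0.341), np.float64(0.139)), (np.float64(0.528), np.float64(-0.437), np.float64(0.49))]
220 [(np.float64(0.553), np.float64(-0.341), np.float64(0.139)), (np.float64(0.514), np.float64(-0.434), np.float64(0.499))]
225 [(np.float64(0.537), np.float64(-0.341), np.float64(0.132)), (np.float64(0.501), np.float64(-0.433), np.float64(0.502))]
230 [(np.float64(0.52), np.float64(-0.339), np.float64(0.145)), (np.float64(0.487), np.float64(-0.431), np.float64(0.507))]
```

View pics/lid1.png

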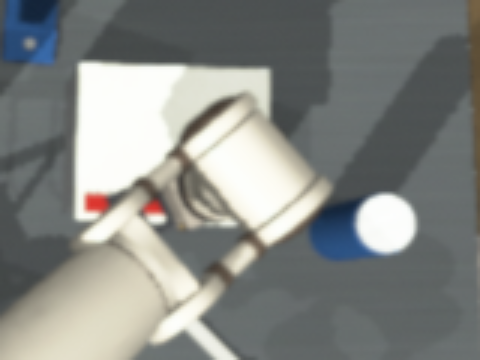

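The lid lies level at z≈0.14 with a 20 N hard stop, so it looks shut. I'll lift and go to basket C, measured twice at (0.430, -0.184), bar yaw 110°.

```bash
python3 -m jog '[{"tx":0,"ty":0,"tz":-0.03,"turn":0,"fingers":0},{"tx":0,"ty":0,"tz":-0.03,"turn":0,"fingers":0},{"tx":0,"ty":0,"tz":-0.03,"turn":-0.11,"fingers":0.6},{"tx":0,"ty":0,"tz":-0.03,"turn":-0.11,"fingers":0.6},{"tx":0,"ty":0,"tz":0,"turn":-0.12,"fingers":0.6},{"tx":0,"ty":0,"tz":0,"turn":-0.12,"fingers":0.6},{"tx":0,"ty":0,"tz":0,"turn":-0.12,"fingers":0.6},{"tx":0,"ty":0,"tz":0,"turn":-0.12,"fingers":0.6},{"tx":0,"ty":0,"tz":0,"turn":-0.12,"fingers":0.6},{"tx":0,"ty":0,"tz":0,"turn":-0.12,"fingers":0.6}]'
python3 -m jog '[{"tx":0,"ty":0,"tz":0,"turn":-0.12,"fingers":0.6},{"tx":0,"ty":0,"tz":0,"turn":-0.12,"fingers":0.6},{"tx":0,"ty":0,"tz":0,"turn":-0.12,"fingers":0.6},{"tx":0,"ty":0,"tz":0,"turn":-0.12,"fingers":0.6},{"tx":0,"ty":0,"tz":0,"turn":-0.12,"fingers":0.6},{"tx":0,"ty":0,"tz":0,"turn":0,"fingers":0.6}]'
python3 -c "
from h import *
for b in bars(snap('top')): print(b)
plan((.4305,-.184,.20,109.9),(.4305,-.184,.10,109.9))"
```

```text
time: 3.98
ee_pos: [0.502, -0.4253, 0.2541]
tcp_rot: [-180.0, -0.0, 75.7]
force: [-0.5, 0.1, -0.3]
gripper_width: 0.561
grasp_force: 0.0
time: 4.48
ee_pos: [0.502, -0.4254, 0.2541]
tcp_rot: [-180.0, -0.0, 109.9]
force: [0.3, 0.0, 0.3]
gripper_width: 0.602
grasp_force: 0.0
(array([171.1, 235.8]), array([521., 461.,  72.,  43.]), 0.063, 47.2)
(array([414.5, 237. ]), array([ 496., -348.,   39.,   16.]), 0.142, 92.4)
(array([439.5, 238.1]), array([ 495., -427.,   55.,   16.]), 0.141, 89.0)
(array([302.9, 258.7]), array([434.,  14.,  96.,  15.]), 0.123, 72.6)
(array([364.1, 258.8]), array([ 430., -183.,   14.,   98.]), 0.124, 110.3)
(array([142.7, 267. ]), array([418., 557.,  74.,  36.]), 0.066, 53.7)
(array([227.7, 264.5]), array([417., 256.,  98.,  16.]), 0.124, 73.3)
(array([ 53.7, 440.8]), array([-32., 642., 113., 112.]), 0.488, 117.5)
turn -0.005 rad; tx 0.2513 ty 0.0149 tz 0.0541
turn -0.000 rad; tx 0.0000 ty 0.0000 tz 0.1000
```

```bash
python3 -m jog '[{"tx":0.0314,"ty":0.0018,"tz":0.0068,"turn":0,"fingers":0.6},{"tx":0.0314,"ty":0.0018,"tz":0.0068,"turn":0,"fingers":0.6},{"tx":0.0314,"ty":0.0018,"tz":0.0068,"turn":0,"fingers":0.6},{"tx":0.0314,"ty":0.0018,"tz":0.0068,"turn":0,"fingers":0.6},{"tx":0.0314,"ty":0.0018,"tz":0.0068,"turn":0,"fingers":0.6},{"tx":0.0314,"ty":0.0018,"tz":0.0068,"turn":0,"fingers":0.6},{"tx":0.0314,"ty":0.0018,"tz":0.0068,"turn":0,"fingers":0.6},{"tx":0.0314,"ty":0.0018,"tz":0.0068,"turn":0,"fingers":0.6},{"tx":0,"ty":0,"tz":0,"turn":0,"fingers":0.6},{"tx":0,"ty":0,"tz":0,"turn":0,"fingers":0.6}]'
python3 -m jog '[{"tx":0,"ty":0,"tz":0.025,"turn":0,"fingers":0.6},{"tx":0,"ty":0,"tz":0.025,"turn":0,"fingers":0.6},{"tx":0,"ty":0,"tz":0.025,"turn":0,"fingers":0.6},{"tx":0,"ty":0,"tz":0.025,"turn":0,"fingers":0.6},{"tx":0,"ty":0,"tz":0,"turn":0,"fingers":0.6}]'
python3 -m jog '[{"tx":0,"ty":0,"tz":0,"turn":0,"fingers":0},{"tx":0,"ty":0,"tz":0,"turn":0,"fingers":0},{"tx":0,"ty":0,"tz":0,"turn":0,"fingers":0},{"tx":0,"ty":0,"tz":0,"turn":0,"fingers":0},{"tx":0,"ty":0,"tz":0,"turn":0,"fingers":0},{"tx":0,"ty":0,"tz":0,"turn":0,"fingers":0},{"tx":0,"ty":0,"tz":0,"turn":0,"fingers":0},{"tx":0,"ty":0,"tz":0,"turn":0,"fingers":0}]' 30
```

```text
time: 5.37
ee_pos: [0.4303, -0.183, 0.1998]
tcp_rot: [-180.0, -0.0, 109.7]
force: [-1.0, -0.5, 1.7]
gripper_width: 0.599
grasp_force: 0.0
time: 5.78
ee_pos: [0.4283, -0.1832, 0.0959]
tcp_rot: [-179.7, -0.4, 109.6]
force: [-0.3, 0.9, -1.0]
gripper_width: 0.601
grasp_force: 0.0
time: 6.45
ee_pos: [0.4314, -0.1844, 0.1009]
tcp_rot: [179.9, 0.1, 109.8]
force: [1.8, -0.8, 2.3]
gripper_width: 0.148
grasp_force: 30.0
```

```bash
python3 -m jog '[{"tx":0,"ty":0,"tz":-0.015,"turn":0,"fingers":0},{"tx":0,"ty":0,"tz":-0.03,"turn":0,"fingers":0},{"tx":0,"ty":0,"tz":-0.03,"turn":0,"fingers":0},{"tx":0,"ty":0,"tz":-0.03,"turn":0,"fingers":0},{"tx":0,"ty":0,"tz":-0.03,"turn":0.08,"fingers":0},{"tx":0,"ty":0,"tz":-0.03,"turn":0.09,"fingers":0},{"tx":0,"ty":0,"tz":-0.022,"turn":0.09,"fingers":0},{"tx":0,"ty":0,"tz":0,"turn":0.09,"fingers":0},{"tx":0,"ty":0,"tz":0,"turn":0.088,"fingers":0},{"tx":0,"ty":0,"tz":0,"turn":0,"fingers":0}]'
python3 - <<'E'
from h import *
s=snap('top')
for b in bars(s): print(b)
plan((.503,-.1175,.288,84.7),(.632,-.1295,.288,84.7),(.632,-.1295,.253,84.7))
E
```

```text
time: 7.28
ee_pos: [0.4303, -0.1838, 0.2866]
tcp_rot: [-179.9, -0.0, 84.6]
force: [-0.1, -0.0, -3.6]
gripper_width: 0.15
grasp_force: 30.0
(array([171.1, 235.8]), array([521., 461.,  72.,  43.]), 0.064, 46.9)
(array([437.2, 238.1]), array([ 493., -421.,  184.,   16.]), 0.141, 86.8)
(array([302.8, 258.6]), array([434.,  14.,  96.,  15.]), 0.123, 72.3)
(array([134.6, 261.2]), array([439., 582.,  12.,  28.]), 0.063, 156.0)
(array([227.6, 264.5]), array([417., 256.,  98.,  16.]), 0.122, 73.2)
(array([144.1, 267.9]), array([414., 550.,  58.,  35.]), 0.066, 53.1)
(array([ 53.8, 440.8]), array([-32., 642., 113., 112.]), 0.487, 118.2)
turn 0.001 rad; tx 0.0726 ty 0.0664 tz -0.0018
turn -0.000 rad; tx -0.0000 ty 0.1296 tz -0.0000
turn -0.000 rad; tx 0.0000 ty 0.0000 tz 0.0350
```

```bash
python3 -m jog '[{"tx":0.018,"ty":0.0166,"tz":0,"turn":0,"fingers":0},{"tx":0.018,"ty":0.0166,"tz":0,"turn":0,"fingers":0},{"tx":0.018,"ty":0.0166,"tz":0,"turn":0,"fingers":0},{"tx":0.0186,"ty":0.0166,"tz":-0.0018,"turn":0,"fingers":0},{"tx":0,"ty":0,"tz":0,"turn":0,"fingers":0},{"tx":0,"ty":0,"tz":0,"turn":0,"fingers":0}]'
python3 -m jog '[{"tx":0,"ty":0.016,"tz":0,"turn":0,"fingers":0},{"tx":0,"ty":0.016,"tz":0,"turn":0,"fingers":0},{"tx":0,"ty":0.016,"tz":0,"turn":0,"fingers":0},{"tx":0,"ty":0.016,"tz":0,"turn":0,"fingers":0},{"tx":0,"ty":0.016,"tz":0,"turn":0,"fingers":0},{"tx":0,"ty":0.016,"tz":0,"turn":0,"fingers":0},{"tx":0,"ty":0.016,"tz":0,"turn":0,"fingers":0},{"tx":0,"ty":0.016,"tz":0,"turn":0,"fingers":0},{"tx":0,"ty":0,"tz":0,"turn":0,"fingers":0},{"tx":0,"ty":0,"tz":0,"turn":0,"fingers":0}]'
python3 - <<'E'
from h import *
s=snap('scene');c=s['color'][150:350,280:480];cv2.imwrite('pics/in1.png',cv2.resize(c[...,::-1],None,fx=2.9,fy=2.9))
plan((.632,-.1295,.254,84.7))
E
```

```text
time: 7.83
ee_pos: [0.5035, -0.117, 0.2878]
tcp_rot: [-179.9, -0.0, 84.9]
force: [-0.0, 0.5, -3.3]
gripper_width: 0.146
grasp_force: 30.0
time: 8.67
ee_pos: [0.6303, -0.1306, 0.2878]
tcp_rot: [-179.9, -0.0, 84.7]
force: [-0.7, 0.2, -3.4]
gripper_width: 0.151
grasp_force: 30.0
turn -0.000 rad; tx 0.0011 ty 0.0019 tz 0.0341
```

View pics/in1.png

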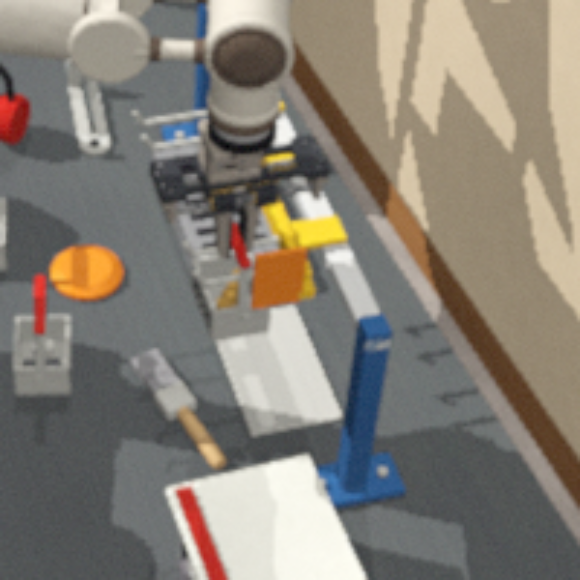

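The basket is over hook0 and nothing has been hit (force is weight only); the lid at the bottom of the crop is shut. Lowering now.

```bash
python3 -m jog '[{"tx":0.001,"ty":0.002,"tz":0.01,"turn":0,"fingers":0},{"tx":0,"ty":0,"tz":0.01,"turn":0,"fingers":0},{"tx":0,"ty":0,"tz":0.006,"turn":0,"fingers":0},{"tx":0,"ty":0,"tz":0.004,"turn":0,"fingers":0},{"tx":0,"ty":0,"tz":0.003,"turn":0,"fingers":0},{"tx":0,"ty":0,"tz":0.001,"turn":0,"fingers":0},{"tx":0,"ty":0,"tz":0,"turn":0,"fingers":0},{"tx":0,"ty":0,"tz":0,"turn":0,"fingers":0}]'
```

```text
time: 9.38
ee_pos: [0.6333, -0.1291, 0.2557]
tcp_rot: [179.9, 0.0, 84.7]
force: [-2.8, 1.6, 0.6]
gripper_width: 0.147
grasp_force: 30.0
```

```bash
python3 -m jog '[{"tx":0,"ty":0,"tz":0,"turn":0,"fingers":0.36},{"tx":0,"ty":0,"tz":0,"turn":0,"fingers":0.36},{"tx":0,"ty":0,"tz":0,"turn":0,"fingers":0.36},{"tx":0,"ty":0,"tz":0,"turn":0,"fingers":0.36},{"tx":0,"ty":0,"tz":0,"turn":0,"fingers":0.36}]'
python3 -m jog '[{"tx":0,"ty":0,"tz":-0.015,"turn":0,"fingers":0.36},{"tx":0,"ty":0,"tz":-0.025,"turn":0,"fingers":0.36},{"tx":0,"ty":0,"tz":-0.03,"turn":0,"fingers":0.36},{"tx":0,"ty":-0.02,"tz":-0.01,"turn":0,"fingers":0.36},{"tx":0,"ty":-0.03,"tz":0,"turn":0,"fingers":0.36},{"tx":0,"ty":-0.03,"tz":0,"turn":0,"fingers":0.6},{"tx":0,"ty":-0.03,"tz":0,"turn":0,"fingers":0.6},{"tx":0,"ty":-0.03,"tz":0,"turn":0,"fingers":0.6},{"tx":0,"ty":0,"tz":0,"turn":0.1,"fingers":0.6},{"tx":0,"ty":0,"tz":0,"turn":0.11,"fingers":0.6}]'
python3 - <<'E'
from h import *
s=snap('top')
for b in bars(s)+['']+bars(snap('scene')): print(b)
plan((.434,.014,.20,72.4),(.434,.014,.10,72.4))
E
```

```text
time: 9.8
ee_pos: [0.6333, -0.1292, 0.2552]
tcp_rot: [180.0, 0.0, 84.7]
force: [-0.3, -0.0, 0.3]
gripper_width: 0.36
grasp_force: 0.0
time: 10.63
ee_pos: [0.4925, -0.1158, 0.3354]
tcp_rot: [179.9, 0.0, 72.3]
force: [1.6, 0.4, 0.3]
gripper_width: 0.599
grasp_force: 0.0
(array([348.4, 190.5]), array([ 630., -128.,   94.,   15.]), 0.278, 84.7)
(array([171.1, 235.8]), array([521., 461.,  72.,  42.]), 0.065, 47.2)
(array([437.1, 238.1]), array([ 493., -420.,  183.,   16.]), 0.142, 86.8)
(array([296.6, 256.8]), array([440.,  34.,  55.,  13.]), 0.123, 72.7)
(array([142.6, 266.9]), array([419., 556.,  74.,  35.]), 0.066, 53.2)
(array([227.7, 264.5]), array([417., 256.,  98.,  16.]), 0.124, 73.3)
(array([ 53.7, 440.8]), array([-32., 642., 113., 112.]), 0.487, 117.4)

(array([116.4, 102.8]), array([-39., 639., 189.,  99.]), 0.484, 86.6)
(array([253.1, 181.2]), array([415., 539., 113.,  45.]), 0.06, 69.2)
(array([282.7, 190.4]), array([519., 449., 109.,  56.]), 0.052, 70.9)
(array([271.2, 212.3]), array([420., 255.,  98.,  15.]), 0.124, 72.4)
(array([360.5, 237.7]), array([ 633., -131.,   97.,   15.]), 0.279, 84.2)
(array([293.4, 253.9]), array([437.,  12.,  99.,  11.]), 0.126, 72.1)
(array([ 12. , 368.6]), array([-745.,  461.,  120., 1309.]), -0.488, 92.4)
(array([352.3, 342.6]), array([ 494., -422.,  186.,   17.]), 0.143, 86.9)
turn 0.004 rad; tx 0.1060 ty -0.0961 tz 0.1354
turn -0.000 rad; tx 0.0000 ty 0.0000 tz 0.1000
```

Basket C hangs: bar at z 0.278, yaw 84.7°, centred on hook0. Basket B hasn't moved.

```bash
python3 -m jog '[{"tx":0.0177,"ty":-0.016,"tz":0.0226,"turn":0,"fingers":0.6},{"tx":0.0177,"ty":-0.016,"tz":0.0226,"turn":0,"fingers":0.6},{"tx":0.0177,"ty":-0.016,"tz":0.0226,"turn":0,"fingers":0.6},{"tx":0.0177,"ty":-0.016,"tz":0.0226,"turn":0,"fingers":0.6},{"tx":0.0177,"ty":-0.016,"tz":0.0226,"turn":0,"fingers":0.6},{"tx":0.0177,"ty":-0.016,"tz":0.0226,"turn":0,"fingers":0.6},{"tx":0,"ty":0,"tz":0,"turn":0,"fingers":0.6},{"tx":0,"ty":0,"tz":0,"turn":0,"fingers":0.6}]'
python3 -m jog '[{"tx":0,"ty":0,"tz":0.025,"turn":0,"fingers":0.6},{"tx":0,"ty":0,"tz":0.025,"turn":0,"fingers":0.6},{"tx":0,"ty":0,"tz":0.025,"turn":0,"fingers":0.6},{"tx":0,"ty":0,"tz":0.025,"turn":0,"fingers":0.6},{"tx":0,"ty":0,"tz":0,"turn":0,"fingers":0.6},{"tx":0,"ty":0,"tz":0,"turn":0,"fingers":0.6}]'
python3 -m jog '[{"tx":0,"ty":0,"tz":0,"turn":0,"fingers":0},{"tx":0,"ty":0,"tz":0,"turn":0,"fingers":0},{"tx":0,"ty":0,"tz":0,"turn":0,"fingers":0},{"tx":0,"ty":0,"tz":0,"turn":0,"fingers":0},{"tx":0,"ty":0,"tz":0,"turn":0,"fingers":0},{"tx":0,"ty":0,"tz":0,"turn":0,"fingers":0},{"tx":0,"ty":0,"tz":0,"turn":0,"fingers":0},{"tx":0,"ty":0,"tz":0,"turn":0,"fingers":0}]' 30
```

```text
time: 11.4
ee_pos: [0.433, 0.0147, 0.1985]
tcp_rot: [-179.9, 0.0, 72.9]
force: [0.4, -0.5, -0.4]
gripper_width: 0.601
grasp_force: 0.0
time: 11.9
ee_pos: [0.4345, 0.0131, 0.1]
tcp_rot: [-180.0, 0.0, 72.6]
force: [0.1, -0.1, 1.5]
gripper_width: 0.601
grasp_force: 0.0
time: 12.57
ee_pos: [0.4341, 0.0139, 0.0997]
tcp_rot: [180.0, -0.0, 72.6]
force: [1.4, 0.2, 0.6]
gripper_width: 0.146
grasp_force: 30.0
```

```bash
python3 -m jog '[{"tx":0,"ty":0,"tz":-0.015,"turn":0,"fingers":0},{"tx":0,"ty":0,"tz":-0.03,"turn":0,"fingers":0},{"tx":0,"ty":0,"tz":-0.03,"turn":0,"fingers":0},{"tx":0,"ty":0,"tz":-0.03,"turn":-0.07,"fingers":0},{"tx":0,"ty":0,"tz":-0.03,"turn":-0.07,"fingers":0},{"tx":0,"ty":0,"tz":-0.03,"turn":-0.071,"fingers":0},{"tx":0,"ty":0,"tz":-0.022,"turn":0,"fingers":0},{"tx":0,"ty":0,"tz":0,"turn":0,"fingers":0},{"tx":0,"ty":0,"tz":0,"turn":0,"fingers":0}]'
python3 - <<'E'
from h import *
plan((.514,.002,.288,84.7),(.643,-.010,.288,84.7),(.643,-.010,.253,84.7))
E
```

```text
time: 13.32
ee_pos: [0.4339, 0.0139, 0.2862]
tcp_rot: [180.0, 0.0, 84.7]
force: [-0.3, 0.3, -3.2]
gripper_width: 0.149
grasp_force: 30.0
turn 0.000 rad; tx -0.0045 ty 0.0808 tz -0.0018
turn -0.000 rad; tx -0.0000 ty 0.1296 tz -0.0000
turn -0.000 rad; tx 0.0000 ty 0.0000 tz 0.0350
```

```bash
python3 -m jog '[{"tx":-0.0045,"ty":0.0202,"tz":-0.0015,"turn":0,"fingers":0},{"tx":0,"ty":0.0202,"tz":0,"turn":0,"fingers":0},{"tx":0,"ty":0.0202,"tz":0,"turn":0,"fingers":0},{"tx":0,"ty":0.0202,"tz":0,"turn":0,"fingers":0},{"tx":0,"ty":0,"tz":0,"turn":0,"fingers":0},{"tx":0,"ty":0,"tz":0,"turn":0,"fingers":0}]'
python3 -m jog '[{"tx":0,"ty":0.0162,"tz":0,"turn":0,"fingers":0},{"tx":0,"ty":0.0162,"tz":0,"turn":0,"fingers":0},{"tx":0,"ty":0.0162,"tz":0,"turn":0,"fingers":0},{"tx":0,"ty":0.0162,"tz":0,"turn":0,"fingers":0},{"tx":0,"ty":0.0162,"tz":0,"turn":0,"fingers":0},{"tx":0,"ty":0.0162,"tz":0,"turn":0,"fingers":0},{"tx":0,"ty":0.0162,"tz":0,"turn":0,"fingers":0},{"tx":0,"ty":0.0162,"tz":0,"turn":0,"fingers":0},{"tx":0,"ty":0,"tz":0,"turn":0,"fingers":0},{"tx":0,"ty":0,"tz":0,"turn":0,"fingers":0}]'
python3 -m jog '[{"tx":0,"ty":0,"tz":0.01,"turn":0,"fingers":0},{"tx":0,"ty":0,"tz":0.01,"turn":0,"fingers":0},{"tx":0,"ty":0,"tz":0.006,"turn":0,"fingers":0},{"tx":0,"ty":0,"tz":0.004,"turn":0,"fingers":0},{"tx":0,"ty":0,"tz":0.003,"turn":0,"fingers":0},{"tx":0,"ty":0,"tz":0.001,"turn":0,"fingers":0},{"tx":0,"ty":0,"tz":0,"turn":0,"fingers":0},{"tx":0,"ty":0,"tz":0,"turn":0,"fingers":0}]'
```

```text
time: 13.82
ee_pos: [0.5126, 0.0023, 0.2845]
tcp_rot: [-179.6, -0.0, 84.7]
force: [-0.5, 0.7, -2.4]
gripper_width: 0.147
grasp_force: 30.0
time: 14.65
ee_pos: [0.6417, -0.0097, 0.2861]
tcp_rot: [-179.8, -0.0, 84.7]
force: [0.4, 0.7, -2.3]
gripper_width: 0.152
grasp_force: 30.0
time: 15.32
ee_pos: [0.6431, -0.0099, 0.2544]
tcp_rot: [180.0, 0.0, 84.7]
force: [-1.5, -0.1, -0.5]
gripper_width: 0.146
grasp_force: 30.0
```

Mostly unloaded and at the expected height. Release, retreat, and re-measure basket A.

```bash
python3 -m jog '[{"tx":0,"ty":0,"tz":0.001,"turn":0,"fingers":0.36},{"tx":0,"ty":0,"tz":0,"turn":0,"fingers":0.36},{"tx":0,"ty":0,"tz":0,"turn":0,"fingers":0.36},{"tx":0,"ty":0,"tz":0,"turn":0,"fingers":0.36},{"tx":0,"ty":0,"tz":0,"turn":0,"fingers":0.36}]'
python3 -m jog '[{"tx":0,"ty":0,"tz":-0.015,"turn":0,"fingers":0.36},{"tx":0,"ty":0,"tz":-0.025,"turn":0,"fingers":0.36},{"tx":0,"ty":0,"tz":-0.03,"turn":0,"fingers":0.36},{"tx":0,"ty":-0.02,"tz":-0.01,"turn":0,"fingers":0.36},{"tx":0,"ty":-0.03,"tz":0,"turn":0,"fingers":0.36},{"tx":0,"ty":-0.03,"tz":0,"turn":0,"fingers":0.6},{"tx":0,"ty":-0.03,"tz":0,"turn":0,"fingers":0.6},{"tx":0,"ty":-0.03,"tz":0,"turn":0,"fingers":0.6},{"tx":0,"ty":0,"tz":0,"turn":0.1,"fingers":0.6},{"tx":0,"ty":0,"tz":0,"turn":0.1,"fingers":0.6}]'
python3 - <<'E'
from h import *
s=snap('top')
for b in bars(s)+['']+bars(snap('scene')): print(b)
plan((.4175,.256,.20,73),(.4175,.256,.10,73))
E
```

```text
time: 15.73
ee_pos: [0.6431, -0.0099, 0.2531]
tcp_rot: [180.0, 0.0, 84.7]
force: [0.0, 0.4, 0.8]
gripper_width: 0.359
grasp_force: 0.0
time: 16.57
ee_pos: [0.5022, 0.0033, 0.3333]
tcp_rot: [179.9, -0.0, 73.0]
force: [0.2, 0.7, -0.6]
gripper_width: 0.6
grasp_force: 0.0
(array([307. , 187.5]), array([641.,  -8.,  93.,  15.]), 0.284, 86.5)
(array([349.8, 190.4]), array([ 631., -134.,   93.,   13.]), 0.28, 85.5)
(array([171.1, 235.8]), array([521., 461.,  72.,  42.]), 0.065, 46.9)
(array([437.2, 238.1]), array([ 493., -420.,  183.,   16.]), 0.142, 86.8)
(array([142.7, 266.9]), array([419., 557.,  74.,  35.]), 0.066, 53.8)
(array([227.7, 264.5]), array([417., 256.,  98.,  16.]), 0.123, 73.3)
(array([ 53.7, 440.8]), array([-32., 642., 113., 112.]), 0.487, 118.5)

(array([109.3, 101.6]), array([-68., 640., 180.,  35.]), 0.49, 77.4)
(array([253.2, 181.2]), array([415., 539., 113.,  44.]), 0.06, 69.1)
(array([281. , 192.3]), array([512., 455.,  50., 106.]), 0.044, 89.9)
(array([271.1, 212.5]), array([420., 253.,  98.,  14.]), 0.125, 72.0)
(array([350.5, 214.2]), array([642., -13.,  96.,  18.]), 0.281, 85.4)
(array([361. , 239.3]), array([ 632., -137.,   98.,   14.]), 0.279, 84.7)
(array([ 11.9, 368.5]), array([-745.,  465.,  120., 1317.]), -0.488, 92.4)
(array([352.3, 342.8]), array([ 494., -422.,  185.,   17.]), 0.143, 87.0)
turn 0.004 rad; tx 0.2169 ty -0.1560 tz 0.1333
turn -0.000 rad; tx 0.0000 ty 0.0000 tz 0.1000
```

C's bar shifted about -6 mm in y, so I'll check the carrier (prongs and plate) before continuing.

```bash
cat >> h.py <<'E'
def carrier(s):
    W=cloud(s);Z=W[...,2]
    m=(Z>.25)&(Z<.30)&(W[...,0]<.69)&(W[...,0]>.56)&(abs(W[...,1])<.4)
    n,L,st,c=cv2.connectedComponentsWithStats(m.astype(np.uint8))
    for i in range(1,n):
        if st[i,4]<15: continue
        v,u=np.nonzero(L==i);P=ray(s,np.c_[u,v],.266)
        k=np.polyfit(P[:,0],P[:,1],1); print('prong n',len(u),'deg',np.degrees(np.arctan(k[0])).round(1),'y@.63',np.polyval(k,.63).round(4),'x',P[:,0].min().round(3),P[:,0].max().round(3))
    for c,m in blobs(s,7,17,150,100):
        Q=W[m];Q=Q[(Q[:,2]>.25)&(Q[:,2]<.4)&(Q[:,0]>.55)]
        if len(Q)>20: print('plate',np.median(Q,0).round(4))
E
python3 - <<'E'
from h import *
for n in('top','scene'):
    print(n,'before');carrier(dict(np.load(n+'0.npz')));print(n,'now');s=snap(n);carrier(s)
    if n=='scene':
        c=s['color'][150:320,280:450];cv2.imwrite('pics/b2.png',cv2.resize(c[...,::-1],None,fx=3.5,fy=3.5,interpolation=cv2.INTER_CUBIC))
E
```

```text
top before
prong n 165 deg -15.5 y@.63 -0.1576 x 0.576 0.695
prong n 76 deg -6.5 y@.63 0.1361 x 0.605 0.691
prong n 80 deg -5.9 y@.63 0.0877 x 0.598 0.69
prong n 84 deg -5.5 y@.63 0.0153 x 0.594 0.689
prong n 90 deg -5.5 y@.63 -0.0329 x 0.587 0.691
prong n 98 deg -5.1 y@.63 -0.1053 x 0.58 0.69
prong n 19 deg -0.7 y@.63 -0.1997 x 0.624 0.67
plate [ 0.6488 -0.1995  0.335 ]
top now
prong n 393 deg -21.3 y@.63 -0.1357 x 0.576 0.695
prong n 79 deg -6.1 y@.63 0.136 x 0.605 0.691
prong n 80 deg -6.0 y@.63 0.0876 x 0.598 0.69
prong n 254 deg 3.6 y@.63 -0.0118 x 0.609 0.689
plate [ 0.653  -0.2002  0.3387]
scene before
prong n 55 deg -12.2 y@.63 0.1428 x 0.612 0.694
prong n 62 deg -10.7 y@.63 0.0938 x 0.607 0.695
prong n 68 deg -10.5 y@.63 0.0205 x 0.6 0.69
prong n 68 deg -10.3 y@.63 -0.0281 x 0.596 0.69
prong n 78 deg -9.8 y@.63 -0.1009 x 0.588 0.693
prong n 53 deg -13.1 y@.63 -0.1513 x 0.584 0.649
prong n 142 deg -1.7 y@.63 -0.1899 x 0.628 0.696
plate [0.7223 1.8368 0.2697]
plate [ 0.6543 -0.2035  0.3067]
scene now
prong n 24 deg -2.1 y@.63 0.1357 x 0.653 0.694
prong n 60 deg -11.1 y@.63 0.0935 x 0.607 0.691
prong n 608 deg -21.7 y@.63 -0.0879 x 0.584 0.698
plate [ 0.6539 -0.2036  0.3067]
```

View pics/b2.png

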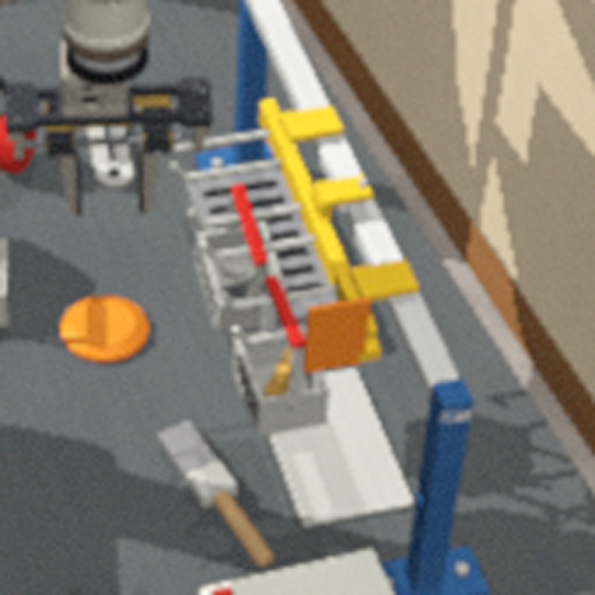

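The carrier hasn't moved. Both baskets hang across their prongs; C slid about 6 mm along hook0, within the 12 mm margin. On to basket A.

```bash
python3 -m jog '[{"tx":0.0241,"ty":-0.0173,"tz":0.0148,"turn":0,"fingers":0.6},{"tx":0.0241,"ty":-0.0173,"tz":0.0148,"turn":0,"fingers":0.6},{"tx":0.0241,"ty":-0.0173,"tz":0.0148,"turn":0,"fingers":0.6},{"tx":0.0241,"ty":-0.0173,"tz":0.0148,"turn":0,"fingers":0.6},{"tx":0.0241,"ty":-0.0173,"tz":0.0148,"turn":0,"fingers":0.6},{"tx":0.0241,"ty":-0.0173,"tz":0.0148,"turn":0,"fingers":0.6},{"tx":0.0241,"ty":-0.0173,"tz":0.0148,"turn":0,"fingers":0.6},{"tx":0.0241,"ty":-0.0173,"tz":0.0148,"turn":0,"fingers":0.6},{"tx":0.0241,"ty":-0.0173,"tz":0.0148,"turn":0,"fingers":0.6},{"tx":0,"ty":0,"tz":0,"turn":0,"fingers":0.6}]'
python3 - <<'E'
from h import *
for b in bars(snap('top'))+['']+bars(snap('scene')): print(b)
plan((.4175,.256,.20,73),(.4175,.256,.10,73))
E
```

```text
time: 17.6
ee_pos: [0.4133, 0.2587, 0.1963]
tcp_rot: [-179.7, 0.1, 73.7]
force: [-0.6, 0.2, -0.5]
gripper_width: 0.599
grasp_force: 0.0
(array([307.2, 187.8]), array([641.,  -8.,  94.,  13.]), 0.279, 85.2)
(array([349.5, 190.6]), array([ 630., -132.,   91.,   15.]), 0.278, 85.0)
(array([171.1, 235.8]), array([521., 461.,  72.,  42.]), 0.065, 46.4)
(array([437.6, 238.1]), array([ 493., -419.,  180.,   16.]), 0.141, 86.9)
(array([134.6, 261.2]), array([439., 582.,  12.,  28.]), 0.063, 156.0)
(array([144. , 267.8]), array([414., 550.,  58.,  35.]), 0.067, 52.3)
(array([235.4, 266.8]), array([411., 233.,  51.,  12.]), 0.124, 74.4)
(array([ 53.7, 440.8]), array([-32., 642., 113., 112.]), 0.488, 117.5)

(array([119.6, 101.9]), array([-32., 632.,  80., 190.]), 0.488, 101.0)
(array([251.7, 186.3]), array([404., 534.,  52.,  23.]), 0.039, 101.0)
(array([284.2, 190.3]), array([527., 446., 111.,  39.]), 0.053, 71.3)
(array([271.2, 212.4]), array([420., 254.,  98.,  15.]), 0.124, 72.2)
(array([350.4, 213.8]), array([642., -11.,  90.,  15.]), 0.281, 84.9)
(array([360.9, 238.9]), array([ 632., -136.,   96.,   16.]), 0.279, 84.6)
(array([ 11.9, 368.4]), array([-745.,  461.,  120., 1309.]), -0.489, 92.4)
(array([352.2, 342.6]), array([ 494., -422.,  186.,   17.]), 0.143, 87.0)
turn 0.009 rad; tx 0.0004 ty 0.0011 tz -0.0009
turn -0.000 rad; tx 0.0000 ty 0.0000 tz 0.1000
```

Basket A is unchanged; descend, grip and lift.

```bash
python3 -m jog '[{"tx":0,"ty":0.001,"tz":0.024,"turn":0,"fingers":0.6},{"tx":0,"ty":0,"tz":0.025,"turn":0,"fingers":0.6},{"tx":0,"ty":0,"tz":0.025,"turn":0,"fingers":0.6},{"tx":0,"ty":0,"tz":0.025,"turn":0,"fingers":0.6},{"tx":0,"ty":0,"tz":0,"turn":0,"fingers":0.6},{"tx":0,"ty":0,"tz":0,"turn":0,"fingers":0.6}]'
python3 -m jog '[{"tx":0,"ty":0,"tz":0,"turn":0,"fingers":0},{"tx":0,"ty":0,"tz":0,"turn":0,"fingers":0},{"tx":0,"ty":0,"tz":0,"turn":0,"fingers":0},{"tx":0,"ty":0,"tz":0,"turn":0,"fingers":0},{"tx":0,"ty":0,"tz":0,"turn":0,"fingers":0},{"tx":0,"ty":0,"tz":0,"turn":0,"fingers":0},{"tx":0,"ty":0,"tz":0,"turn":0,"fingers":0},{"tx":0,"ty":0,"tz":0,"turn":0,"fingers":0}]' 30
python3 -m jog '[{"tx":0,"ty":0,"tz":-0.015,"turn":0,"fingers":0},{"tx":0,"ty":0,"tz":-0.03,"turn":0,"fingers":0},{"tx":0,"ty":0,"tz":-0.03,"turn":0,"fingers":0},{"tx":0,"ty":0,"tz":-0.03,"turn":-0.07,"fingers":0},{"tx":0,"ty":0,"tz":-0.03,"turn":-0.07,"fingers":0},{"tx":0,"ty":0,"tz":-0.03,"turn":-0.065,"fingers":0},{"tx":0,"ty":0,"tz":-0.022,"turn":0,"fingers":0},{"tx":0,"ty":0,"tz":0,"turn":0,"fingers":0},{"tx":0,"ty":0,"tz":0,"turn":0,"fingers":0}]'
python3 - <<'E'
from h import *
plan((.525,.1225,.288,84.7),(.654,.1105,.288,84.7))
E
```

```text
time: 18.2
ee_pos: [0.418, 0.2542, 0.1007]
tcp_rot: [-179.9, 0.1, 73.2]
force: [0.5, 0.0, 0.9]
gripper_width: 0.598
grasp_force: 0.0
time: 18.87
ee_pos: [0.4181, 0.2553, 0.101]
tcp_rot: [180.0, -0.0, 73.3]
force: [1.4, 0.1, 1.2]
gripper_width: 0.151
grasp_force: 30.0
time: 19.62
ee_pos: [0.4179, 0.2553, 0.2875]
tcp_rot: [180.0, -0.0, 85.0]
force: [0.0, -0.3, -3.8]
gripper_width: 0.15
grasp_force: 30.0
turn 0.005 rad; tx -0.1224 ty 0.1189 tz -0.0005
turn -0.000 rad; tx -0.0000 ty 0.1296 tz -0.0000
```

```bash
python3 -m jog '[{"tx":-0.0204,"ty":0.0198,"tz":0,"turn":0.005,"fingers":0},{"tx":-0.0204,"ty":0.0198,"tz":0,"turn":0,"fingers":0},{"tx":-0.0204,"ty":0.0198,"tz":0,"turn":0,"fingers":0},{"tx":-0.0204,"ty":0.0198,"tz":0,"turn":0,"fingers":0},{"tx":-0.0204,"ty":0.0198,"tz":0,"turn":0,"fingers":0},{"tx":-0.0204,"ty":0.0198,"tz":0,"turn":0,"fingers":0},{"tx":0,"ty":0,"tz":0,"turn":0,"fingers":0},{"tx":0,"ty":0,"tz":0,"turn":0,"fingers":0}]'
python3 -m jog '[{"tx":0,"ty":0.0162,"tz":0,"turn":0,"fingers":0},{"tx":0,"ty":0.0162,"tz":0,"turn":0,"fingers":0},{"tx":0,"ty":0.0162,"tz":0,"turn":0,"fingers":0},{"tx":0,"ty":0.0162,"tz":0,"turn":0,"fingers":0},{"tx":0,"ty":0.0162,"tz":0,"turn":0,"fingers":0},{"tx":0,"ty":0.0162,"tz":0,"turn":0,"fingers":0},{"tx":0,"ty":0.0162,"tz":0,"turn":0,"fingers":0},{"tx":0,"ty":0.0162,"tz":0,"turn":0,"fingers":0},{"tx":0,"ty":0,"tz":0,"turn":0,"fingers":0},{"tx":0,"ty":0,"tz":0,"turn":0,"fingers":0}]'
python3 -m jog '[{"tx":0,"ty":0,"tz":0.01,"turn":0,"fingers":0},{"tx":0,"ty":0,"tz":0.01,"turn":0,"fingers":0},{"tx":0,"ty":0,"tz":0.006,"turn":0,"fingers":0},{"tx":0,"ty":0,"tz":0.004,"turn":0,"fingers":0},{"tx":0,"ty":0,"tz":0.003,"turn":0,"fingers":0},{"tx":0,"ty":0,"tz":0.001,"turn":0,"fingers":0},{"tx":0,"ty":0,"tz":0,"turn":0,"fingers":0},{"tx":0,"ty":0,"tz":0,"turn":0,"fingers":0}]'
```

```text
time: 20.28
ee_pos: [0.5239, 0.1215, 0.2841]
tcp_rot: [-179.6, 0.0, 84.6]
force: [0.7, 0.4, -3.1]
gripper_width: 0.148
grasp_force: 30.0
time: 21.12
ee_pos: [0.6528, 0.1116, 0.2852]
tcp_rot: [-179.7, -0.0, 84.8]
force: [-0.8, 0.4, -3.9]
gripper_width: 0.148
grasp_force: 30.0
time: 21.78
ee_pos: [0.6534, 0.1109, 0.2556]
tcp_rot: [180.0, -0.0, 84.7]
force: [-6.1, 0.8, 5.3]
gripper_width: 0.148
grasp_force: 30.0
```

Resting on hook2. Release, retreat up, and check.

```bash
python3 -m jog '[{"tx":0,"ty":0,"tz":0,"turn":0,"fingers":0.36},{"tx":0,"ty":0,"tz":0,"turn":0,"fingers":0.36},{"tx":0,"ty":0,"tz":0,"turn":0,"fingers":0.36},{"tx":0,"ty":0,"tz":0,"turn":0,"fingers":0.36},{"tx":0,"ty":0,"tz":0,"turn":0,"fingers":0.36}]'
python3 -m jog '[{"tx":0,"ty":0,"tz":-0.015,"turn":0,"fingers":0.36},{"tx":0,"ty":0,"tz":-0.025,"turn":0,"fingers":0.36},{"tx":0,"ty":0,"tz":-0.03,"turn":0,"fingers":0.36},{"tx":0,"ty":-0.02,"tz":-0.03,"turn":0,"fingers":0.36},{"tx":0,"ty":-0.03,"tz":-0.02,"turn":0,"fingers":0.36},{"tx":0,"ty":-0.03,"tz":-0.02,"turn":0,"fingers":0},{"tx":0,"ty":-0.03,"tz":0,"turn":0,"fingers":0},{"tx":0,"ty":-0.03,"tz":0,"turn":0,"fingers":0},{"tx":0,"ty":0,"tz":0,"turn":0,"fingers":0}]' 20
python3 - <<'E'
from h import *
s=snap('top')
for b in bars(s): print(b)
carrier(s);s=snap('scene');carrier(s);c=s['color'][150:320,280:450];cv2.imwrite('pics/b3.png',cv2.resize(c[...,::-1],None,fx=3.5,fy=3.5,interpolation=cv2.INTER_CUBIC))
plan((.51,-.20,.40,84.7),(.647,-.245,.40,84.7),(.647,-.245,.295,84.7))
E
```

```text
time: 22.2
ee_pos: [0.654, 0.1106, 0.2535]
tcp_rot: [-180.0, 0.0, 84.7]
force: [0.7, -0.4, 0.0]
gripper_width: 0.358
grasp_force: 0.0
time: 22.95
ee_pos: [0.5109, 0.1244, 0.3946]
tcp_rot: [-180.0, -0.0, 84.8]
force: [-0.7, 0.2, -0.6]
gripper_width: 0.094
grasp_force: 0.0
(array([267.7, 185.4]), array([652., 112.,  94.,  16.]), 0.278, 85.9)
(array([308.2, 188. ]), array([640.,  -8.,  94.,  15.]), 0.278, 84.4)
(array([348.8, 190.5]), array([ 631., -132.,   91.,   14.]), 0.279, 84.9)
(array([171.1, 235.8]), array([521., 461.,  72.,  43.]), 0.064, 47.2)
(array([437.2, 238.1]), array([ 493., -420.,  183.,   16.]), 0.142, 86.8)
(array([134.5, 261.2]), array([439., 582.,  12.,  28.]), 0.062, 153.7)
(array([144.1, 267.9]), array([414., 550.,  58.,  35.]), 0.066, 52.9)
(array([ 53.7, 440.8]), array([-33., 642., 113., 113.]), 0.487, 116.4)
prong n 388 deg -21.2 y@.63 -0.1362 x 0.576 0.695
prong n 250 deg 21.9 y@.63 0.0973 x 0.598 0.691
prong n 300 deg 0.4 y@.63 -0.0107 x 0.587 0.689
prong n 17 deg -1.3 y@.63 -0.1994 x 0.624 0.667
plate [ 0.6497 -0.2     0.3382]
prong n 774 deg 4.0 y@.63 -0.0463 x 0.584 0.696
plate [ 0.6547 -0.203   0.3064]
turn 0.001 rad; tx -0.3226 ty 0.0256 tz -0.0059
turn -0.000 rad; tx -0.0322 ty 0.1406 tz -0.0000
turn -0.000 rad; tx 0.0000 ty 0.0000 tz 0.1050
```

View pics/b3.png

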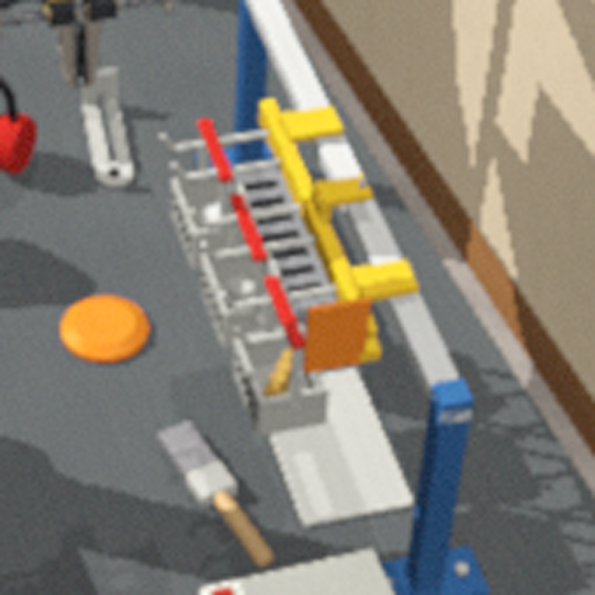

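All three baskets hang level at z 0.278, one per hook. Next is the -y side of the plate.

```bash
python3 -m jog '[{"tx":-0.0323,"ty":0.0026,"tz":-0.0006,"turn":0,"fingers":0},{"tx":-0.0323,"ty":0.0026,"tz":-0.0006,"turn":0,"fingers":0},{"tx":-0.0323,"ty":0.0026,"tz":-0.0006,"turn":0,"fingers":0},{"tx":-0.0323,"ty":0.0026,"tz":-0.0006,"turn":0,"fingers":0},{"tx":-0.0323,"ty":0.0026,"tz":-0.0006,"turn":0,"fingers":0},{"tx":-0.0323,"ty":0.0026,"tz":-0.0006,"turn":0,"fingers":0},{"tx":-0.0323,"ty":0.0026,"tz":-0.0006,"turn":0,"fingers":0},{"tx":-0.0323,"ty":0.0026,"tz":-0.0006,"turn":0,"fingers":0},{"tx":-0.0323,"ty":0.0026,"tz":-0.0006,"turn":0,"fingers":0},{"tx":-0.0323,"ty":0.0026,"tz":-0.0006,"turn":0,"fingers":0}]'
python3 -m jog '[{"tx":-0.008,"ty":0.0281,"tz":0,"turn":0,"fingers":0},{"tx":-0.008,"ty":0.0281,"tz":0,"turn":0,"fingers":0},{"tx":-0.008,"ty":0.0281,"tz":0,"turn":0,"fingers":0},{"tx":-0.008,"ty":0.0281,"tz":0,"turn":0,"fingers":0},{"tx":0,"ty":0.0281,"tz":0,"turn":0,"fingers":0},{"tx":0,"ty":0,"tz":0,"turn":0,"fingers":0},{"tx":0,"ty":0,"tz":0,"turn":0,"fingers":0}]'
python3 -m jog '[{"tx":0,"ty":0.002,"tz":0.026,"turn":0,"fingers":0},{"tx":0,"ty":0,"tz":0.026,"turn":0,"fingers":0},{"tx":0,"ty":0,"tz":0.026,"turn":0,"fingers":0},{"tx":0,"ty":0,"tz":0.026,"turn":0,"fingers":0},{"tx":0,"ty":0,"tz":0,"turn":0,"fingers":0},{"tx":0,"ty":0,"tz":0,"turn":0,"fingers":0}]'
```

```text
time: 23.88
ee_pos: [0.5115, -0.2032, 0.3992]
tcp_rot: [-180.0, -0.0, 84.7]
force: [0.4, 0.1, -0.3]
gripper_width: 0.001
grasp_force: 0.0
time: 24.47
ee_pos: [0.649, -0.2462, 0.3962]
tcp_rot: [-179.8, -0.1, 84.7]
force: [-1.2, -0.4, 0.7]
gripper_width: 0.006
grasp_force: 0.0
time: 24.97
ee_pos: [0.6487, -0.2453, 0.2951]
tcp_rot: [-179.9, -0.1, 84.7]
force: [-0.5, -0.1, -0.2]
gripper_width: 0.002
grasp_force: 0.0
```

```bash
python3 -m jog '[{"tx":0.01,"ty":0,"tz":0,"turn":0,"fingers":0},{"tx":0.008,"ty":0,"tz":0,"turn":0,"fingers":0},{"tx":0.005,"ty":0,"tz":0,"turn":0,"fingers":0},{"tx":0.003,"ty":0,"tz":0,"turn":0,"fingers":0},{"tx":0.003,"ty":0,"tz":0,"turn":0,"fingers":0},{"tx":0.003,"ty":0,"tz":0,"turn":0,"fingers":0},{"tx":0.003,"ty":0,"tz":0,"turn":0,"fingers":0},{"tx":0.003,"ty":0,"tz":0,"turn":0,"fingers":0},{"tx":0.004,"ty":0,"tz":0,"turn":0,"fingers":0},{"tx":0.004,"ty":0,"tz":0,"turn":0,"fingers":0}]'
python3 -m jog '[{"tx":0.004,"ty":0,"tz":0,"turn":0,"fingers":0},{"tx":0.004,"ty":0,"tz":0,"turn":0,"fingers":0},{"tx":0.004,"ty":0,"tz":0,"turn":0,"fingers":0},{"tx":0.004,"ty":0,"tz":0,"turn":0,"fingers":0},{"tx":0.004,"ty":0,"tz":0,"turn":0,"fingers":0},{"tx":0.004,"ty":0,"tz":0,"turn":0,"fingers":0},{"tx":0.004,"ty":0,"tz":0,"turn":0,"fingers":0},{"tx":0.004,"ty":0,"tz":0,"turn":0,"fingers":0},{"tx":0.004,"ty":0,"tz":0,"turn":0,"fingers":0},{"tx":0.004,"ty":0,"tz":0,"turn":0,"fingers":0}]'
python3 - <<'E'
from h import *
s=snap('top')
for b in bars(s): print(b)
s=snap('scene');carrier(s)
E
```

```text
time: 25.8
ee_pos: [0.6542, -0.1999, 0.2962]
tcp_rot: [179.9, 0.0, 84.7]
force: [0.3, -2.2, 2.7]
gripper_width: 0.006
grasp_force: 1.5
time: 26.63
ee_pos: [0.6577, -0.1594, 0.2956]
tcp_rot: [-180.0, -0.0, 84.7]
force: [1.1, -3.3, 1.8]
gripper_width: 0.005
grasp_force: 1.5
(array([248.7, 183.7]), array([656., 166.,  94.,  15.]), 0.279, 84.8)
(array([289.6, 186.4]), array([646.,  45.,  91.,  15.]), 0.278, 84.7)
(array([321.5, 188.4]), array([638., -50.,  33.,  15.]), 0.278, 86.8)
(array([340.6, 189.7]), array([ 632., -107.,   27.,   12.]), 0.279, 85.9)
(array([171.1, 235.8]), array([521., 461.,  72.,  43.]), 0.064, 47.2)
(array([437.1, 238.1]), array([ 493., -420.,  183.,   16.]), 0.142, 86.7)
(array([134.5, 261.2]), array([439., 581.,  12.,  28.]), 0.063, 153.7)
(array([144.1, 267.9]), array([413., 550.,  58.,  36.]), 0.066, 53.0)
(array([ 53.7, 440.8]), array([-32., 642., 113., 112.]), 0.488, 117.4)
prong n 245 deg -2.9 y@.63 0.1283 x 0.605 0.692
prong n 24 deg -35.8 y@.63 0.0195 x 0.602 0.625
prong n 22 deg -33.6 y@.63 -0.0563 x 0.594 0.618
prong n 206 deg -31.5 y@.63 -0.1033 x 0.59 0.701
plate [ 0.6436 -0.1464  0.2874]
```

Baskets ride along (54 mm so far). Continue.

```bash
python3 -m jog '[{"tx":0.004,"ty":0,"tz":0,"turn":0,"fingers":0},{"tx":0.004,"ty":0,"tz":0,"turn":0,"fingers":0},{"tx":0.004,"ty":0,"tz":0,"turn":0,"fingers":0},{"tx":0.004,"ty":0,"tz":0,"turn":0,"fingers":0},{"tx":0.004,"ty":0,"tz":0,"turn":0,"fingers":0},{"tx":0.004,"ty":0,"tz":0,"turn":0,"fingers":0},{"tx":0.004,"ty":0,"tz":0,"turn":0,"fingers":0},{"tx":0.004,"ty":0,"tz":0,"turn":0,"fingers":0},{"tx":0.004,"ty":0,"tz":0,"turn":0,"fingers":0},{"tx":0.004,"ty":0,"tz":0,"turn":0,"fingers":0}]'
python3 -m jog '[{"tx":0.004,"ty":0,"tz":0,"turn":0,"fingers":0},{"tx":0.004,"ty":0,"tz":0,"turn":0,"fingers":0},{"tx":0.004,"ty":0,"tz":0,"turn":0,"fingers":0},{"tx":0.004,"ty":0,"tz":0,"turn":0,"fingers":0},{"tx":0.003,"ty":0,"tz":0,"turn":0,"fingers":0},{"tx":0.003,"ty":0,"tz":0,"turn":0,"fingers":0}]'
python3 -m jog '[{"tx":0.003,"ty":0,"tz":0,"turn":0,"fingers":0},{"tx":0.003,"ty":0,"tz":0,"turn":0,"fingers":0}]'
python3 -m jog '[{"tx":0.003,"ty":0,"tz":0,"turn":0,"fingers":0},{"tx":0.003,"ty":0,"tz":0,"turn":0,"fingers":0}]'
python3 -m jog '[{"tx":0.003,"ty":0,"tz":0,"turn":0,"fingers":0},{"tx":0.003,"ty":0,"tz":0,"turn":0,"fingers":0}]'
```

```text
time: 27.57
ee_pos: [0.6613, -0.1196, 0.2956]
tcp_rot: [-180.0, -0.0, 84.7]
force: [-0.7, -3.0, -1.6]
gripper_width: 0.006
grasp_force: 1.4
time: 28.07
ee_pos: [0.6635, -0.0977, 0.2958]
tcp_rot: [180.0, 0.0, 84.7]
force: [0.5, -3.2, -2.0]
gripper_width: 0.002
grasp_force: 1.4
time: 28.23
ee_pos: [0.6641, -0.0919, 0.2958]
tcp_rot: [180.0, 0.0, 84.7]
force: [1.5, -3.3, -2.5]
gripper_width: 0.006
grasp_force: 1.4
time: 28.4
ee_pos: [0.6646, -0.0859, 0.2958]
tcp_rot: [180.0, 0.0, 84.7]
force: [1.1, -2.6, -2.7]
gripper_width: 0.007
grasp_force: 1.4
time: 28.57
ee_pos: [0.6651, -0.0811, 0.2958]
tcp_rot: [180.0, 0.1, 84.7]
force: [-0.3, -13.2, -2.6]
gripper_width: 0.005
grasp_force: 6.6
```

Detent reached. Push through gently, watching for the end stop.

```bash
python3 -m jog '[{"tx":0.003,"ty":0,"tz":0,"turn":0,"fingers":0},{"tx":0.003,"ty":0,"tz":0,"turn":0,"fingers":0}]'
python3 -m jog '[{"tx":0.003,"ty":0,"tz":0,"turn":0,"fingers":0},{"tx":0.003,"ty":0,"tz":0,"turn":0,"fingers":0}]'
python3 -m jog '[{"tx":0.002,"ty":0,"tz":0,"turn":0,"fingers":0},{"tx":0.002,"ty":0,"tz":0,"turn":0,"fingers":0}]'
```

```text
time: 28.73
ee_pos: [0.6652, -0.0795, 0.2959]
tcp_rot: [180.0, 0.6, 84.5]
force: [-0.8, -15.7, -1.8]
gripper_width: 0.005
grasp_force: 7.8
time: 28.9
ee_pos: [0.6662, -0.0697, 0.2958]
tcp_rot: [180.0, 0.1, 84.6]
force: [1.3, -2.9, -1.9]
gripper_width: 0.007
grasp_force: 1.6
time: 29.07
ee_pos: [0.6665, -0.065, 0.2959]
tcp_rot: [180.0, 0.1, 84.7]
force: [-1.7, -10.6, -0.8]
gripper_width: 0.007
grasp_force: 5.2
```

```bash
python3 -m jog '[{"tx":0.002,"ty":0,"tz":0,"turn":0,"fingers":0},{"tx":0.002,"ty":0,"tz":0,"turn":0,"fingers":0},{"tx":0,"ty":0,"tz":0,"turn":0,"fingers":0},{"tx":0,"ty":0,"tz":0,"turn":0,"fingers":0}]'
python3 -m jog '[{"tx":0.002,"ty":0,"tz":0,"turn":0,"fingers":0},{"tx":0,"ty":0,"tz":0,"turn":0,"fingers":0},{"tx":0,"ty":0,"tz":0,"turn":0,"fingers":0}]'
```

```text
time: 29.4
ee_pos: [0.6665, -0.0652, 0.296]
tcp_rot: [180.0, 0.5, 84.5]
force: [-0.1, -18.1, -1.1]
gripper_width: 0.005
grasp_force: 8.6
time: 29.65
ee_pos: [0.6664, -0.0653, 0.2961]
tcp_rot: [180.0, 0.7, 84.4]
force: [-2.3, -22.8, -1.9]
gripper_width: 0.006
grasp_force: 11.4
```

The TCP stays at y = -0.065 while force climbs to 23 N, so the carrier is on the hard stop, about 15 mm past the detent peak. Back off, raise clear and verify.

```bash
python3 -m jog '[{"tx":-0.008,"ty":0,"tz":0,"turn":0,"fingers":0},{"tx":-0.02,"ty":0,"tz":0,"turn":0,"fingers":0},{"tx":-0.02,"ty":0,"tz":0,"turn":0,"fingers":0},{"tx":0,"ty":0,"tz":-0.03,"turn":0,"fingers":0},{"tx":0,"ty":0,"tz":-0.03,"turn":0,"fingers":0},{"tx":0,"ty":-0.02,"tz":-0.03,"turn":0,"fingers":0},{"tx":-0.02,"ty":-0.03,"tz":-0.02,"turn":0,"fingers":0},{"tx":-0.02,"ty":-0.03,"tz":0,"turn":0,"fingers":0},{"tx":-0.03,"ty":-0.03,"tz":0,"turn":0,"fingers":0},{"tx":-0.03,"ty":-0.03,"tz":0,"turn":0,"fingers":0}]'
python3 -m jog '[{"tx":-0.03,"ty":-0.02,"tz":0,"turn":0,"fingers":0},{"tx":-0.03,"ty":0,"tz":0,"turn":0,"fingers":0},{"tx":0,"ty":0,"tz":0,"turn":0,"fingers":0},{"tx":0,"ty":0,"tz":0,"turn":0,"fingers":0},{"tx":0,"ty":0,"tz":0,"turn":0,"fingers":0},{"tx":0,"ty":0,"tz":0,"turn":0,"fingers":0}]'
python3 - <<'E'
from h import *
s=snap('top');save(s,'end_top.png')
for b in bars(s): print(b)
carrier(s);s=snap('scene');carrier(s);save(s,'end_scene.png')
for b in bars(s): print(b)
c=s['color'][110:340,240:440];cv2.imwrite('pics/end.png',cv2.resize(c[...,::-1],None,fx=2.6,fy=2.6,interpolation=cv2.INTER_CUBIC))
E
```

```text
time: 30.48
ee_pos: [0.5143, -0.1908, 0.4069]
tcp_rot: [179.9, -0.0, 84.9]
force: [0.8, -0.9, 0.3]
gripper_width: 0.006
grasp_force: 0.0
time: 30.98
ee_pos: [0.4905, -0.2483, 0.406]
tcp_rot: [180.0, -0.0, 84.9]
force: [-0.1, 0.5, 0.7]
gripper_width: 0.008
grasp_force: 0.0
(array([217.9, 181.3]), array([666., 260.,  94.,  15.]), 0.279, 85.2)
(array([258.6, 184.1]), array([655., 139.,  95.,  14.]), 0.279, 84.6)
(array([298.8, 186.5]), array([645.,  18.,  90.,  15.]), 0.279, 85.3)
(array([171.1, 235.8]), array([521., 461.,  72.,  42.]), 0.065, 47.2)
(array([452.3, 238.7]), array([ 490., -467.,   84.,   16.]), 0.142, 86.4)
(array([142.7, 267. ]), array([418., 557.,  74.,  36.]), 0.065, 53.7)
(array([ 53.8, 440.8]), array([-33., 642., 113., 112.]), 0.487, 118.3)
prong n 264 deg 4.4 y@.63 0.2577 x 0.613 0.692
prong n 286 deg 2.0 y@.63 0.1384 x 0.602 0.691
prong n 299 deg -1.2 y@.63 0.0176 x 0.591 0.691
prong n 24 deg -3.2 y@.63 -0.0252 x 0.642 0.67
plate [ 0.6899 -0.0566  0.3174]
(array([117.7, 103.2]), array([-35., 645., 191., 111.]), 0.481, 92.8)
(array([253.1, 181.2]), array([414., 539., 113.,  45.]), 0.061, 69.2)
(array([282.7, 190.5]), array([520., 452., 109.,  56.]), 0.05, 71.2)
(array([ 11.9, 368.4]), array([-745.,  461.,  120., 1309.]), -0.488, 92.4)
(array([352.3, 342.8]), array([ 494., -422.,  185.,   17.]), 0.143, 86.9)
```

View pics/end.png

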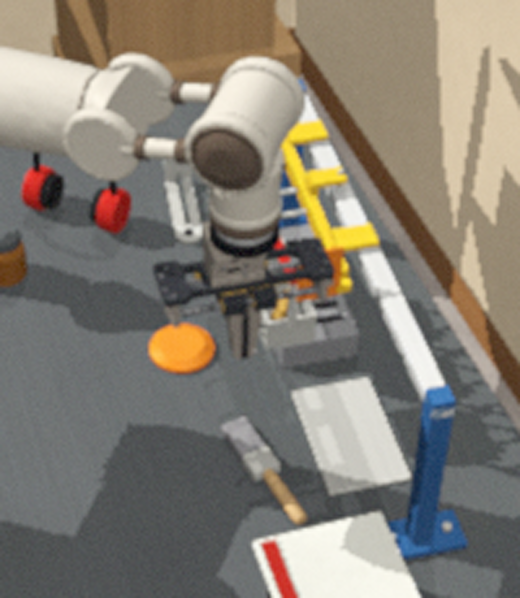

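View pics/end_top.png

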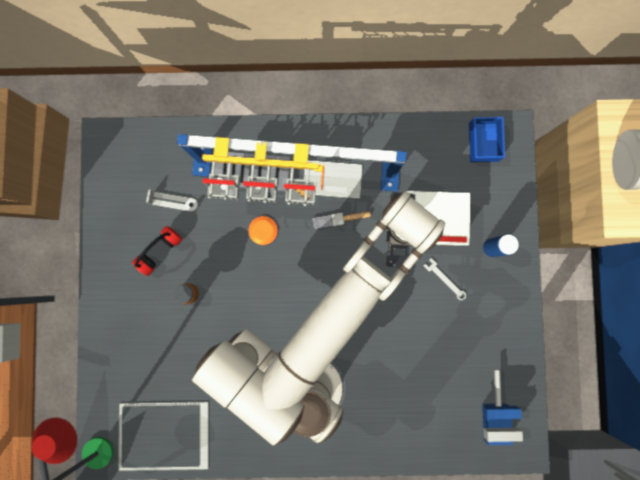

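The top view shows all three baskets hanging level, with bars at (218,181), (259,184) and (299,187). The carrier is at the left end over the blower, the lid is shut, and the bystanders are unmoved. Bars are 120 mm apart at z 0.279 and the arm is clear, so I'm handing in.

```bash
python3 -c "
from cell import ctrl
print(ctrl.finish_job())"
```

```text
the job is handed in; nothing more can be done
None
```

All three baskets hang on their own hooks, the carrier was pushed past the click to its end stop over the blower, the tank lid is latched, and the job is handed in (no verdict came back).

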